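# Unlock and open the butcher's knife safe

### The job

Unlock the knife safe with the T-handled key from the wooden stand: put the key fully home in the keyway, turn it clockwise to its stop (nearly a quarter turn) to draw the hidden bolt, and let go of it. Then, with the key left turned in the lock, slide the safe's lid fully open by its upright lip. Leave the jar, the bottle and the dish standing where they are.

Things in the scene. Friction and masses are not known exactly. Their poses are not given: they have to be found in the camera images.
- safe_top (a point): Knife safe, a flat stainless box fixed to the counter, 150 mm (its x) by 380 mm (its y), top 100 mm above the counter. This point is the centre of its top; axes: z up, y along the length towards the lock. The lock section is the 90 mm at the +y end; the rest is a fixed deck (-y end), flush with the lock section, and between them the closed lid, a plate whose top is 6.5 mm higher.
- lock_mouth (a point): Centre of the keyway, at the level of the safe's top. The keyway is a plain upright slot, 43 mm long along this frame's y and 11 mm wide along its x, with a 4 mm wide bevel round the mouth; it goes straight down and its floor, where the key is fully home, is 45 mm below this point. The slot guides the key's bit until its tip is at least 41 mm down; only with the tip deeper than that can the key be turned. A turned key cannot be lifted out.
- barrel (a joint): Lock barrel inside the safe, turned by the key about the vertical axis of the keyway: 0 = locked (as at the start), grows clockwise seen from above, stop at 1.4 rad. It holds the bit with about 0.1 rad of play, so the key itself turns up to about 1.5 rad. Turning takes about 0.1 N m. It draws the hidden bolt, which frees the lid from about 0.7 rad.
- lid (a joint): Sliding lid of the safe: 0 = closed, 0.13 m = fully open (stop). It slides along the safe's -y, away from the lock, over the deck; it needs about 3 N once unlocked and stays where it is left. While locked it will not move.
- lid_lip (a point): Upright lip on the lid, by which it is pushed: 100 mm long along the safe's x, 10 mm thick along its y, 30 mm tall above the lid (lid top 106.5 mm, lip top 136.5 mm above the counter), at the end of the lid away from the lock. This point is the centre of the lip's face that looks towards the lock (+y); it moves with the lid. The 138 mm of lid on its lock side are bare. Same axes as the safe.
- key_grip (a point): Plain steel T-handled key, 100 mm tall, 160 g, standing upright in the stand, handle up. This point is the centre of the handle, a bar 70 mm long (key's x), 14 mm thick (key's y) and 26 mm tall; z points up. Below it a round shank 8 mm thick and 60 mm long, then the bit: a flat plate 40 mm wide (key's x), 8 mm thick (key's y), 14 mm tall. The key is the same turned by half a turn.
- key_tip (a point): Centre of the lower end of the key's bit, 87 mm below the centre of the handle. Same axes as the key.
- stand: Wooden key stand fixed to the counter, 90 mm (x) by 60 mm (y), 50 mm tall; origin at the centre of its underside. The key stands in a slot 43 mm (x) by 11 mm (y) in its top, on a floor 8 mm above the counter, with the handle along the stand's x.
- jar_mid (a point): Glass jar with steel lid, 68 mm across, 100 mm tall; the point half-way up. Stands near the stand; the two may swap places. To be left alone.
- tea_mid (a point): Green bottle with a white cap, 66 mm across, 200 mm tall; the point half-way up. Stands beyond the safe. To be left alone.
- dish_mid (a point): Steel bowl, 140 mm across, 45 mm tall; the point half-way up. Stands left of the safe. To be left alone.
Mind the look-alikes: they are no part of the job. Of the things shaped like the part that bears key_grip, the bare steel one is meant.

How it is judged:
On the way, in this order (a step that is already met when the one before it is completed fails the run):
1. the key is fully home in the keyway (z of key_tip in the frame of lock_mouth below -0.041 m and horizontal distance between key_tip and lock_mouth below 0.006 m), for 0.2 s.
2. the key, still home, has turned the lock (value of joint barrel above 1.15 rad and z of key_tip in the frame of lock_mouth below -0.039 m and horizontal distance between key_tip and lock_mouth below 0.006 m), for 0.2 s.
3. the lid is slid fully open (value of joint lid above 0.118 m), for 0.2 s.
At the end, for the whole second after the job is handed in: The lid is open by more than 118 of its 130 mm and at rest, the barrel is turned by more than 1.15 rad, and the key stands in the lock, let go, its tip more than 39 mm down the keyway and within 6 mm of its axis, leaning less than 0.2 rad (all of step 2 and value of joint lid above 0.118 m and velocity of joint lid between -0.01 and 0.01 m/s and angle between key_tip's own z axis and vertical below 0.2 rad); the robot touches nothing.
It fails at once if the jar was disturbed (moved over 20 mm) (distance of jar_mid from where it was at the start of the episode above 0.02 m).
It fails at once if the bottle was disturbed (moved over 20 mm) (distance of tea_mid from where it was at the start of the episode above 0.02 m).
It fails at once if the dish was disturbed (moved over 20 mm) (distance of dish_mid from where it was at the start of the episode above 0.02 m).
It also fails if it takes over 69 s, if anything falls off the work surface, if the arm or the gripper's body presses on something with over 40 N, if the wrist force passes 120 N, or if a joint passes its speed limit or range.

### The arm

A 6-joint arm with a two-finger parallel gripper is mounted at the origin on the work surface. World frame = base frame: x ahead of the robot, y to its left, z up, the work surface at z = 0. Lengths are in m, angles in rad, forces in N, time in s.
With the tool pointing down it reaches from about 0.35 to 0.975 m from the base axis. Payload 17.4 kg.
Tool frame: the origin (TCP) lies on the centre line of the jaws, within the pads' length; the fingertips stand 17 mm ahead of it and the grasp point (between the pads) lies 2 mm behind it (env.tips_ahead is the distance from the TCP to the fingertips, in m); z points along the fingers, y is the direction in which the jaws open and shut (so a half turn about z gives the same grasp; the last joint's range is limited). The gripper opens to 85 mm and grips with 20 to 120 N. Pads are 22 mm wide; open, the fingers measure 114 mm over their backs; the gripper's body (76 mm by 85 mm) begins 54 mm behind the grasp point. The pads swing forward as they close: fully open they stand 13 mm farther back than shut.
Start: joints at [1.173, 0.116, 1.442, -0, 1.584, -0.038], TCP at [0.238, 0.632, 0.217] pointing down, gripper open.
Joint ranges: [-2.83, 2.83], [-0.83, 2.19], [0.07, 2.5], [-1.14, 4.28], [0.01, 3], [-2.97, 2.97]. Speed limits (rad/s): [1.89, 1.89, 2.22, 3.14, 3.14, 3.14].

### API

Orientations are given as a unit quaternion [x, y, z, w].
In Python, from plant import env gives the robot as it stands. The module is installed in compiled form; this text tells all that it offers.
- The arm moves only by the tool arm_command, never from a script. Its argument "deltas" is one flat list of numbers, 7 for each row, row after row: the closure in counts, from 0 (fully open) to 255 (shut), then the shift along the tool's x, y, z in mm, then the turn, a rotation vector about the tool's x, y, z in degrees. In form: [jaw, dx, dy, dz, ax, ay, az, jaw, dx, dy, dz, ax, ay, az, ...]. A call has exactly 8 rows; each row shifts and turns the commanded pose from where the row before left it, along the tool's axes as they then stand; what a row does not reach is not made up. A row lasts 1/10 s, in which the tool goes at most 50 mm and 8.59 degrees, less where a joint would pass 70% of its speed; a pose out of reach is approached as far as the arm can. A call is refused whole if a number of a shift passes 50 or a number of a turn 8.59, either way. A call with a gripper value outside its range is refused whole. The fingers move at their own pace and stop on an object; the grip force is fixed at half the most. Time passes only in rows, so rows that do not move let the fingers close, or fill a call up. It gives the time, the measured TCP pose, the force and the opening at its end, in the units of the state.
- env.get_obs(): the state, without advancing time (a new reading comes with each control period).
- env.camera(name): name is "scene" or "top"; returns a dict with "img" (480x640x3 uint8, red, green, blue), "fovy" (degrees; the focal length in pixels is half the picture's height over the tangent of half this angle, whatever the lens; pixels are square), "cx", "cy" (the principal point, pixels), "extrinsics" (4x4, takes a point from camera to world coordinates). Camera axes: x right, y down, z forward; pixel columns grow to the right and rows downward; lengths in m; the calibration is good to about 2 mm. A picture is of the moment at which its call begins. There is no depth.
- env.sign_off(): hands the job in, once; it reports no verdict.
The state is a dict: "time_s": time; "qpos": joint angles; "joint_velocities": joint speeds; "joint_efforts": joint torques, N m; "position": TCP position; "tcp_rot": TCP orientation; "ft_force": force on the tool from outside, world axes, zero at the start; "wrist_torque": the same for the moment, N m; "opening": opening from 0.0 (shut) to 1.0 (fully open).
Only numpy, scipy, OpenCV 4.12 (cv2) and the standard library are available. Lean on these libraries where they do the work, as an engineer would, in place of code of your own. Each camera call takes 0.05 s, during which the arm holds its last target. There are 200 camera calls.

## Working session

There is one attempt and no reset: what is moved stays moved. The work goes in short steps, Python scripts to look and compute and a tool call to move; the robot and the scene stay as the last step left them, time stands still between calls to the robot, and variables do not carry over. Pictures are saved under pics/ and viewed, about 8 in all and at most 12, crops included, and the job is handed in when it is done.

Besides the shell and the picture viewer there is one more tool, called after "Call:" in YAML: its name, and indented under it one key for each argument. arm_command: Moves the arm, as the interface text tells. Its arguments: {"type":"object","properties":{"deltas":{"type":"array","items":{"type":"number"}}},"required":["deltas"]}

```bash
mkdir -p pics; cat > h.py <<'E'
import numpy as np,cv2
from plant import env
def cam(n):
    c=env.camera(n); c['f']=240/np.tan(np.radians(c['fovy'])/2); c['E']=np.array(c['extrinsics']); return c
def ray(c,u,v):
    d=c['E'][:3,:3]@np.array([(u-c['cx'])/c['f'],(v-c['cy'])/c['f'],1]); return c['E'][:3,3],d
def plane(c,u,v,z):
    o,d=ray(c,u,v); return o+d*(z-o[2])/d[2]
def proj(c,p):
    q=np.linalg.inv(c['E'])@np.append(p,1); return c['cx']+c['f']*q[0]/q[2],c['cy']+c['f']*q[1]/q[2]
def save(c,n,crop=None,s=1):
    im=c['img'][:,:,::-1]
    if crop: x0,y0,x1,y1=crop; im=im[y0:y1,x0:x1]
    cv2.imwrite('pics/'+n,cv2.resize(im,None,fx=s,fy=s,interpolation=cv2.INTER_CUBIC))
E
python3 - <<'E'
from h import *
for n in('top','scene'):
    c=cam(n); save(c,n+'0.png'); print(n,c['fovy'],c['cx'],c['cy'],c['E'].round(3).tolist())
print(env.get_obs(),env.tips_ahead)
E
```

```text
top 45.676319358458024 318.4059383776767 239.55705982122961 [[0.004, -0.989, 0.149, 0.371], [-1.0, -0.003, 0.005, 0.09], [-0.005, -0.149, -0.989, 1.594], [0.0, 0.0, 0.0, 1.0]]
scene 53.40839663463423 326.91739574254973 244.81700441882907 [[0.883, 0.318, -0.344, 0.959], [0.468, -0.567, 0.678, -0.634], [0.021, -0.76, -0.65, 0.809], [0.0, 0.0, 0.0, 1.0]]
{'time_s': 0.1, 'qpos': array([ 1.17318049e+00,  1.16420826e-01,  1.44218287e+00, -1.60407730e-05,
        1.58399116e+00, -3.78341716e-02]), 'joint_velocities': array([ 7.34930406e-04, -1.14025112e-03, -1.24108213e-03,  9.94147941e-05,
        5.19025522e-04, -1.12969311e-03]), 'joint_efforts': array([ 3.31779695e-03, -7.33674073e+01, -6.33786106e+01,  2.25774266e-05,
        5.33505037e-03, -2.29360658e-06]), 'position': array([0.2376124 , 0.63160431, 0.21625728]), 'tcp_rot': array([ 1.78922246e-01,  9.83863089e-01, -4.91001873e-04, -1.00411611e-04]), 'ft_force': array([ 0.5594851 , -0.1464649 , -0.33241294]), 'wrist_torque': array([-0.02214551, -0.02299182, -0.04193633]), 'opening': 1.002200654989906} 0.017
```

View pics/top0.png

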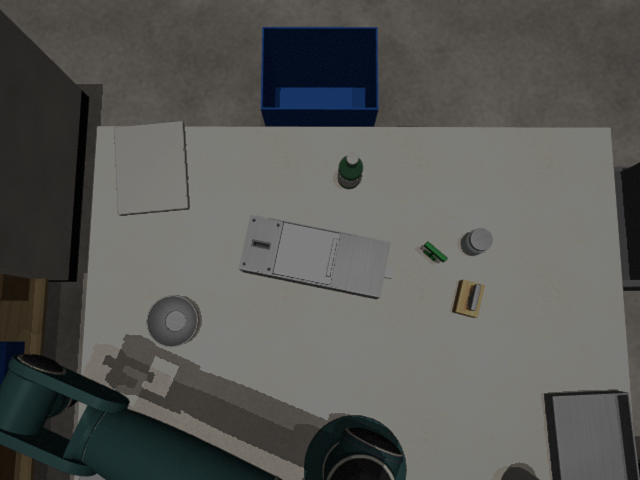

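View pics/scene0.png

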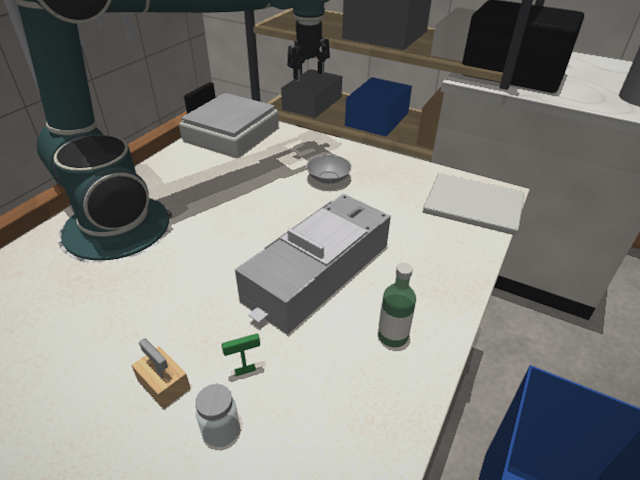

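The top view has the safe with its keyway at about (260,244), the key in the stand at (475,296), the jar at (477,241) and the green decoy at (435,252). The scene view agrees. I'll zoom in on the lock and the key in both views.

```bash
python3 - <<'E'
from h import *
t=cam('top'); s=cam('scene')
def cr(c,x0,y0,w,h,k): return cv2.resize(c['img'][y0:y0+h,x0:x0+w,::-1],(w*k,h*k),interpolation=cv2.INTER_CUBIC)
a=np.hstack([cr(t,235,210,40,30*2,8)[:, :],cr(t,450,270,40,60,8)])[:480]
b=np.hstack([cr(s,335,190,60,60,5),cr(s,130,330,60,60,5)])
b=cv2.copyMakeBorder(b,0,0,0,a.shape[1]-b.shape[1],cv2.BORDER_CONSTANT)
cv2.imwrite('pics/c1.png',a); cv2.imwrite('pics/c2.png',b)
# keyway dark blob in both views
for c,(x0,y0,x1,y1),n in((t,(248,234,274,256),'t'),(s,(345,203,368,222),'s')):
    g=c['img'][y0:y1,x0:x1].mean(2); print(n,g.min(),np.median(g))
    m=(g<(g.min()+np.median(g))/2).astype(np.uint8)
    cn=max(cv2.findContours(m,cv2.RETR_EXTERNAL,cv2.CHAIN_APPROX_NONE)[0],key=cv2.contourArea)
    r=cv2.minAreaRect(cn); p=cv2.boxPoints(r)
    u,v=r[0][0]+x0,r[0][1]+y0; print(u,v,r[1],plane(c,u,v,.1), [plane(c,*(q+[x0,y0]),.1)[:2].round(4).tolist() for q in p])
# safe corners
for n,(u,v) in dict(TL=(250,215.5),TR=(391,241),BR=(381,298),BL=(239.5,270)).items(): print(n,plane(t,u,v,.1).round(3))
print('key top',plane(t,475,296,.121).round(3))
E
```

```text
t 21.0 111.0
260.84615325927734 244.26923084259033 (16.277637481689453, 4.510670185089111) [0.58298539 0.25101203 0.1       ] [[0.5813, 0.2733], [0.5931, 0.2712], [0.5847, 0.2287], [0.5729, 0.2309]]
s 62.0 156.0
355.3800001144409 212.8400001525879 (3.4000000953674316, 12.400001525878906) [0.58865795 0.24747632 0.1       ] [[0.5799, 0.2314], [0.5882, 0.2717], [0.5975, 0.2638], [0.5891, 0.2239]]
TL [0.66  0.281 0.1  ]
TR [ 0.593 -0.094  0.1  ]
BR [ 0.442 -0.065  0.1  ]
BL [0.514 0.306 0.1  ]
key top [ 0.448 -0.305  0.121]
```

View pics/c1.png

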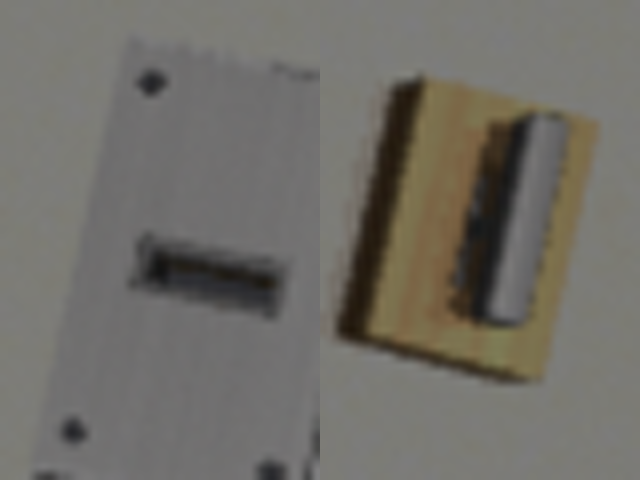

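View pics/c2.png

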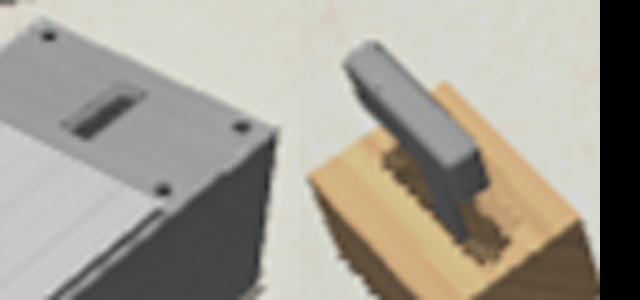

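Top view: the keyway bevel spans about 133–285 px in the crop, and the bright handle top is centred near (475.3,296.8). The scene view matches, with the bare steel key upright in the stand and its handle about parallel to the stand. Next I'll combine the two views and work out the approach.

```bash
cat >> h.py <<'E'
def go(x,y,z,phi=None):
    """shift (mm, tool axes) and turn az (deg) to reach a TCP position, tool-y heading phi"""
    from scipy.spatial.transform import Rotation as R
    o=env.get_obs(); r=R.from_quat(o['tcp_rot']); M=r.as_matrix()
    d=M.T@(np.array([x,y,z])-o['position'])*1000; ph=np.degrees(np.arctan2(M[1,1],M[0,1]))
    print('pos',o['position'].round(4),'phi',round(ph,2),'tilt z',M[:,2].round(4),'d',d.round(1),'az',None if phi is None else round((ph-phi+180)%360-180,1),'F',np.round(o['ft_force'],1),'T',np.round(o['wrist_torque'],2),'open',round(o['opening'],3),'t',round(o['time_s'],2),'q6',round(float(np.degrees(o['qpos'][5])),1))
def tri(c1,p1,c2,p2):
    o1,d1=ray(c1,*p1);o2,d2=ray(c2,*p2)
    k=np.linalg.lstsq(np.stack([d1,-d2],1),o2-o1,rcond=None)[0]
    a=o1+d1*k[0];b=o2+d2*k[1]; return (a+b)/2,np.linalg.norm(a-b)
E
python3 - <<'E'
from h import *
t=cam('top'); s=cam('scene')
print('lock',plane(t,260.6,244,.1),plane(s,355.1,211.7,.1),tri(t,(260.6,244),s,(355.1,211.7)))
print('key',plane(t,475.3,296.8,.108),plane(s,151.1,350.5,.108),tri(t,(475.3,296.8),s,(151.1,350.5)))
print('screws',[plane(t,235+u/8-.5,210+v/8-.5,.1).round(4)[:2] for u,v in((152,82),(73,432),(270,475))])
print('jar',plane(t,480,238,.1).round(3),'decoy',plane(t,435,252,.1).round(3),'bottle',plane(t,350,158,.2).round(3))
print('lip',plane(t,334,258,.136).round(3))
go(.5,.2,.24,79.3)
E
```

```text
lock [0.58370365 0.2516786  0.1       ] [0.58601864 0.25142519 0.1       ] (array([0.58468182, 0.25228536, 0.09878378]), np.float64(0.0018404732658632808))
key [ 0.44617266 -0.30923645  0.108     ] [ 0.4509339  -0.31174745  0.108     ] (array([ 0.44688822, -0.30999232,  0.10318822]), np.float64(0.0014104271268241112))
screws [array([0.649 , 0.2719]), array([0.5316, 0.2955]), array([0.5176, 0.2302])]
jar [ 0.602 -0.33   0.1  ] decoy [ 0.564 -0.209  0.1  ] bottle [0.79  0.019 0.2  ]
lip [0.543 0.058 0.136]
pos [0.2376 0.6317 0.2166] phi 69.39 tilt z [-2.e-04 -4.e-04 -1.e+00] d [-397.6 -311.7  -23.2] az -9.9 F [-0.5 -0.3  0.2] T [ 0.06 -0.    0.06] open 0.999 t 0.3 q6 -2.2
```

Call:
arm_command:
  deltas: [0,-36,-28,-3,0,0,0,0,-36,-28,-3,0,0,0,0,-36,-28,-3,0,0,0,0,-36,-28,-3,0,0,0,0,-36,-28,-3,0,0,0,0,-36,-28,-3,0,0,0,0,-36,-28,-3,0,0,-5,0,-36,-28,-3,0,0,-5]

```text
time_s: 1.1
position: [0.4321, 0.3212, 0.2413]
tcp_rot: [0.091, 0.996, 0.0, 0.0]
ft_force: [-0.1, 0.5, 0.0]
opening: 0.998
```

```bash
python3 -c "
from h import *
go(.448,-.31,.2,79.3)"
```

```text
pos [0.4321 0.3212 0.2413] phi 79.59 tilt z [ 5.e-04  4.e-04 -1.e+00] d [-129.6 -618.    41.1] az 0.3 F [-0.1  0.5  0. ] T [ 0.03 -0.02  0.04] open 0.998 t 1.1 q6 -45.7
```

Call:
arm_command:
  deltas: [0,-8,-39,0,0,0,0,0,-8,-39,0,0,0,0,0,-8,-39,0,0,0,0,0,-8,-39,0,0,0,0,0,-8,-39,0,0,0,0,0,-8,-39,0,0,0,0,0,-8,-39,0,0,0,0,0,-8,-39,0,0,0,0]

```text
time_s: 1.9
position: [0.4367, 0.003, 0.2411]
tcp_rot: [0.092, 0.996, 0.0, 0.0]
ft_force: [1.6, 0.1, 0.4]
opening: 1.001
```

Call:
arm_command:
  deltas: [0,-8,-44,0,0,0,0,0,-8,-44,0,0,0,0,0,-8,-44,0,0,0,0,0,-8,-44,0,0,0,0,0,-8,-44,10,0,0,0,0,-8,-44,10,0,0,0,0,-8,-32,10,0,0,0,0,-8,-10,11,0,0,0]

```text
time_s: 2.7
position: [0.443, -0.3108, 0.1993]
tcp_rot: [0.094, 0.996, -0.0, -0.0]
ft_force: [-0.4, 0.6, 0.4]
opening: 1.0
```

```bash
python3 -c "
from h import *
go(.448,-.31,.093,79.3)
t=cam('top');s=cam('scene')
def cr(c,x0,y0,w,h,k): return cv2.resize(c['img'][y0:y0+h,x0:x0+w,::-1],(w*k,h*k),interpolation=cv2.INTER_CUBIC)
cv2.imwrite('pics/g1.png',np.hstack([cr(t,425,250,100,100,4),cr(s,100,280,100,100,4)]))
"
```

```text
pos [ 0.443  -0.3108  0.1993] phi 79.23 tilt z [-3.e-04 -3.e-04 -1.e+00] d [ -4.8   1.7 106.3] az -0.1 F [-0.4  0.6  0.4] T [0.01 0.02 0.04] open 1.0 t 2.7 q6 -117.0
```

View pics/g1.png

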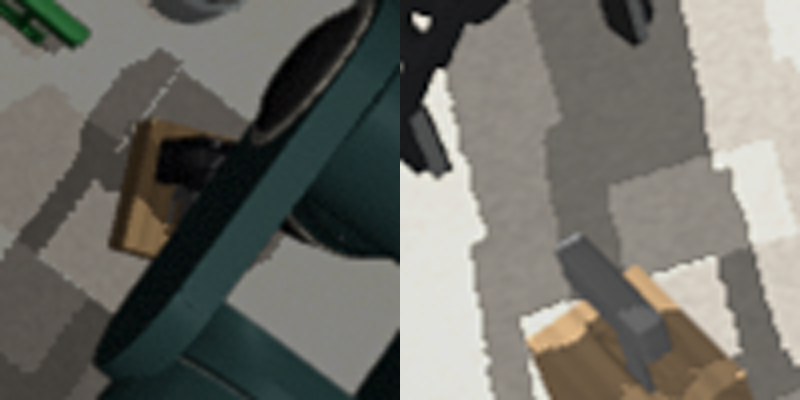

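The scene view has the open jaws straddling above the handle, and the key hasn't moved. I'll go down and close on it.

Call:
arm_command:
  deltas: [0,-5,2,15,0,0,0,0,0,0,15,0,0,0,0,0,0,15,0,0,0,0,0,0,15,0,0,0,0,0,0,15,0,0,0,0,0,0,15,0,0,0,0,0,0,11,0,0,0,0,0,0,5,0,0,0]

```text
time_s: 3.6
position: [0.4486, -0.3068, 0.0924]
tcp_rot: [0.093, 0.996, 0.0, -0.001]
ft_force: [-0.5, -0.6, 1.0]
opening: 1.002
```

Call:
arm_command:
  deltas: [0,0,0,0,0,0,0,100,0,0,0,0,0,0,150,0,0,0,0,0,0,180,0,0,0,0,0,0,200,0,0,0,0,0,0,230,0,0,0,0,0,0,255,0,0,0,0,0,0,255,0,0,0,0,0,0]

```text
time_s: 4.4
position: [0.4489, -0.307, 0.0939]
tcp_rot: [0.092, 0.996, -0.0, 0.0]
ft_force: [0.7, -0.5, -0.9]
opening: 0.001
```

```bash
python3 -c "
from h import *
go(.448,-.31,.24,79.3)"
```

```text
pos [ 0.4489 -0.307   0.0939] phi 79.39 tilt z [ 0. -0. -1.] d [   0.3   -3.1 -146.1] az 0.1 F [ 0.7 -0.5 -0.9] T [ 0.06 -0.   -0.02] open 0.001 t 4.4 q6 -116.4
```

The opening reads 0, so the jaws look to have shut on nothing. I'll check with a picture.

```bash
python3 -c "
from h import *
s=cam('scene');save(s,'g2.png',(90,270,250,430),5) if 0 else save(s,'g2.png',(90,280,220,410),4)"
```

```text
(no output)
```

View pics/g2.png

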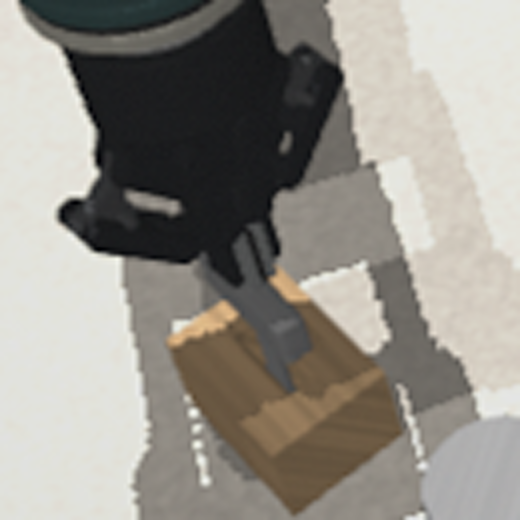

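```bash
python3 -c "
from h import *
s=cam('scene');o=env.get_obs();p=o['position'];print(o['opening'],p)
for n,q in dict(tcp=p,tip=p-[0,0,.017],grip=[.448,-.31,.095],ktop=[.448,-.31,.108],e1=[.448+.034,-.31-.0065,.108],e2=[.448-.034,-.31+.0065,.108]).items():
  u=np.array(proj(s,np.array(q)));print(n,u.round(1),((u-[90,280])*4).round())
"
```

```text
-0.0019032419827979678 [ 0.44888586 -0.3070138   0.09388197]
tcp [153.8 353. ] [255. 292.]
tip [155.8 358.7] [263. 315.]
grip [152.1 353.6] [249. 294.]
ktop [150.6 349.1] [242. 277.]
e1 [162.6 359.5] [290. 318.]
e2 [139.  339.2] [196. 237.]
```

The projected TCP and the pads' spacing suggest the handle may be between the pads despite the reading. I'll lift a little and look.

Call:
arm_command:
  deltas: [255,0,0,-10,0,0,0,255,0,0,-15,0,0,0,255,0,0,-15,0,0,0,255,0,0,-20,0,0,0,255,0,0,-20,0,0,0,255,0,0,0,0,0,0,255,0,0,0,0,0,0,255,0,0,0,0,0,0]

```text
time_s: 5.3
position: [0.4487, -0.3069, 0.1735]
tcp_rot: [0.093, 0.996, 0.0, -0.0]
ft_force: [0.3, 0.0, -0.6]
opening: 0.001
```

```bash
python3 -c "
from h import *
go(.448,-.31,.24,79.3)
s=cam('scene');save(s,'g3.png',(90,260,220,390),4)"
```

```text
pos [ 0.4487 -0.3069  0.1735] phi 79.38 tilt z [-5.e-04  4.e-04 -1.e+00] d [  0.2  -3.2 -66.5] az 0.1 F [ 0.3  0.  -0.6] T [ 0.03 -0.04 -0.02] open 0.001 t 5.3 q6 -116.4
```

View pics/g3.png

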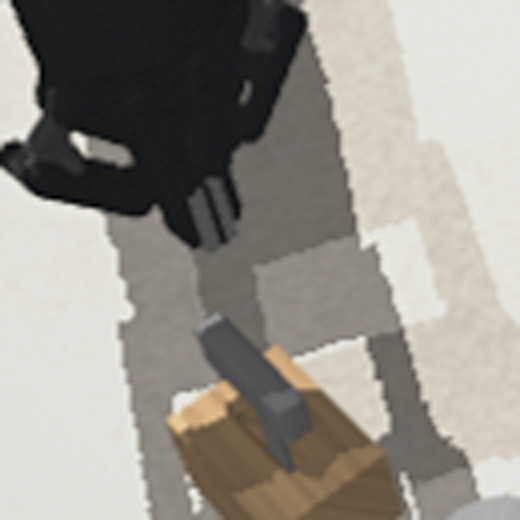

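The jaws are shut and empty, and the key is undisturbed in the stand, its handle ends at about (143,340) and (164,360). I'll compare where the fingertips should appear with where they do.

```bash
python3 -c "
from h import *
s=cam('scene');o=env.get_obs();p=o['position']
for n,q in dict(tcp=p,tip=p-[0,0,.017],tip0=p-[0,0,0]+[0,0,.013]).items():
  u=np.array(proj(s,np.array(q)));print(n,u.round(1),((u-[90,260])*4).round())
# silhouette: observed tip bottom ~crop (210,247)
print('at x,y of TCP: heights for observed tip')
for z in (.14,.15,.156,.16,.17,.18,.19):print(z,((np.array(proj(s,np.array([p[0],p[1],z])))-[90,260])*4).round())
"
```

```text
tcp [143.8 324.2] [215. 257.]
tip [146.  330.7] [224. 283.]
tip0 [142.  319.2] [208. 237.]
at x,y of TCP: heights for observed tip
0.14 [233. 307.]
0.15 [227. 292.]
0.156 [224. 283.]
0.16 [222. 277.]
0.17 [217. 262.]
0.18 [211. 247.]
0.19 [206. 231.]
```

```bash
python3 -c "
from h import *
s=cam('scene')
print(plane(s,90+211/4,260+248/4,.1565), plane(s,90+211/4,260+248/4,.18))
s0=cv2.imread('pics/scene0.png'); cv2.imwrite('pics/start.png',cv2.resize(s0[20:100,270:350],None,fx=6,fy=6,interpolation=cv2.INTER_CUBIC))
M=np.array([.352,.936,0])
for k in(-1,1):
  for z in(0,-.017,.013,-.004):
    u=np.array(proj(s,np.array([.2376,.6316,.2163+z])+k*.0425*M));print(k,z,u.round(1),((u-[270,20])*6).round())
"
```

```text
[ 0.43006652 -0.29531714  0.1565    ] [ 0.44911931 -0.30751128  0.18      ]
-1 0 [298.  89.] [168. 414.]
-1 -0.017 [298.1  94.3] [168. 446.]
-1 0.013 [297.9  84.9] [167. 389.]
-1 -0.004 [298.   90.3] [168. 422.]
1 0 [318.9  82.3] [293. 374.]
1 -0.017 [318.8  87.5] [293. 405.]
1 0.013 [318.9  78.2] [294. 349.]
1 -0.004 [318.9  83.5] [293. 381.]
```

View pics/start.png

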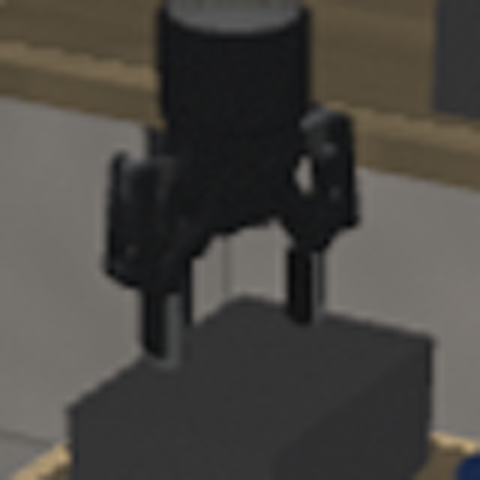

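Both pictures show the fingertips about 24 mm higher than the stated geometry: shut, the tips are near TCP z + 7 mm. Horizontally they agree to 1 mm. So I grasp about 25 mm lower, watching the force.

Call:
arm_command:
  deltas: [0,0,-2,0,0,0,0,0,0,0,0,0,0,0,0,0,0,0,0,0,0,0,0,0,0,0,0,0,0,0,0,0,0,0,0,0,0,20,0,0,0,0,0,0,20,0,0,0,0,0,0,20,0,0,0]

```text
validation failed for argument at $.de...
```

Call:
arm_command:
  deltas: [0,0,0,15,0,0,0,0,0,0,10,0,0,0,0,0,0,10,0,0,0,0,0,0,5,0,0,0,0,0,0,0,0,0,0,0,0,0,0,0,0,0,0,0,0,0,0,0,0,0,0,0,0,0,0,0]

```text
time_s: 6.25
position: [0.4491, -0.3071, 0.1344]
tcp_rot: [0.092, 0.996, -0.0, 0.0]
ft_force: [-0.2, -0.4, -0.6]
opening: 1.001
```

Call:
arm_command:
  deltas: [0,0,-2,15,0,0,0,0,0,0,15,0,0,0,0,0,0,15,0,0,0,0,0,0,10,0,0,0,0,0,0,7,0,0,0,0,0,0,4,0,0,0,0,0,0,0,0,0,0,0,0,0,0,0,0,0]

```text
time_s: 7.05
position: [0.4488, -0.3091, 0.0684]
tcp_rot: [0.092, 0.996, -0.0, 0.0]
ft_force: [0.9, 0.1, 0.5]
opening: 1.001
```

Call:
arm_command:
  deltas: [100,0,0,0,0,0,0,150,0,0,0,0,0,0,180,0,0,0,0,0,0,200,0,0,0,0,0,0,230,0,0,0,0,0,0,255,0,0,0,0,0,0,255,0,0,0,0,0,0,255,0,0,0,0,0,0]

```text
time_s: 7.85
position: [0.4486, -0.3093, 0.0681]
tcp_rot: [0.093, 0.996, -0.0, 0.0]
ft_force: [-0.6, -3.7, 2.7]
opening: 0.15
```

```bash
python3 -c "
from h import *
go(.448,-.31,.22,79.3)"
```

```text
pos [ 0.4486 -0.3093  0.0681] phi 79.38 tilt z [ 2.e-04 -7.e-04 -1.e+00] d [   0.4   -0.9 -151.9] az 0.1 F [-0.6 -3.7  2.7] T [-0.86  0.17 -0.04] open 0.15 t 7.85 q6 -116.6
```

The opening is 0.15, about 13 mm, so the handle is held. Lift it.

Call:
arm_command:
  deltas: [255,0,0,-5,0,0,0,255,0,0,-15,0,0,0,255,0,0,-25,0,0,0,255,0,0,-30,0,0,0,255,0,0,-30,0,0,0,255,0,0,-30,0,0,0,255,0,0,-17,0,0,0,255,0,0,0,0,0,0]

```text
time_s: 8.65
position: [0.4491, -0.3092, 0.2221]
tcp_rot: [0.092, 0.996, -0.001, 0.001]
ft_force: [-0.4, -0.1, -1.4]
opening: 0.153
```

```bash
python3 -c "
from h import *
go(.575,.2,.22,168.9)"
```

```text
pos [ 0.4491 -0.3092  0.2221] phi 79.4 tilt z [ 0.0026 -0.0015 -1.    ] d [-30.  523.6   1.6] az -89.5 F [-0.4 -0.1 -1.4] T [-0.04 -0.04 -0.04] open 0.153 t 8.65 q6 -116.6
```

Call:
arm_command:
  deltas: [255,-2,15,0,0,0,0,255,-2,30,0,0,0,0,255,-2,36,0,0,0,0,255,-2,36,0,0,0,0,255,-2,36,0,0,0,0,255,-2,36,0,0,0,0,255,-2,36,0,0,0,0,255,-2,36,0,0,0,0]

```text
time_s: 9.45
position: [0.5118, -0.053, 0.2179]
tcp_rot: [0.092, 0.996, 0.0, -0.001]
ft_force: [0.2, 0.1, -1.3]
opening: 0.15
```

Call:
arm_command:
  deltas: [255,-2,36,0,0,0,0,255,-2,36,0,0,0,0,255,-2,36,0,0,0,0,255,-2,36,0,0,0,0,255,-2,36,0,0,0,0,255,-2,36,0,0,0,0,255,-1,30,0,0,0,0,255,-1,17,0,0,0,0]

```text
time_s: 10.25
position: [0.5737, 0.2031, 0.2176]
tcp_rot: [0.092, 0.996, -0.0, -0.002]
ft_force: [-1.0, 0.3, -1.3]
opening: 0.148
```

Call:
arm_command:
  deltas: [255,0,0,0,0,0,-5,255,0,0,0,0,0,-8,255,0,0,0,0,0,-8,255,0,0,0,0,0,-8,255,0,0,0,0,0,-8,255,0,0,0,0,0,-8,255,0,0,0,0,0,-8,255,0,0,0,0,0,-8]

```text
time_s: 11.05
position: [0.5739, 0.2005, 0.2185]
tcp_rot: [-0.428, 0.904, 0.0, -0.001]
ft_force: [-0.0, 0.5, -0.9]
opening: 0.147
```

Call:
arm_command:
  deltas: [255,0,0,0,0,0,-8,255,0,0,0,0,0,-8,255,0,0,0,0,0,-8,255,0,0,0,0,0,-4.5,255,0,0,0,0,0,0,255,0,0,0,0,0,0,255,0,0,0,0,0,0,255,0,0,0,0,0,0]

```text
time_s: 11.85
position: [0.5745, 0.2005, 0.2197]
tcp_rot: [-0.635, 0.773, 0.0, -0.0]
ft_force: [-0.4, -0.1, -1.6]
opening: 0.151
```

```bash
python3 -c "
from h import *
go(.5848,.2516,.18,168.9)
t=cam('top');s=cam('scene')
def cr(c,x0,y0,w,h,k): return cv2.resize(c['img'][y0:y0+h,x0:x0+w,::-1],(w*k,h*k),interpolation=cv2.INTER_CUBIC)
cv2.imwrite('pics/k1.png',np.hstack([cr(t,225,190,80,100,5),cr(s,300,125,80,100,5)]))
p=env.get_obs()['position']
for n,q in dict(grip=p+[0,0,.0269],tip=p-[0,0,.0601]).items(): print(n,np.array(proj(s,q)).round(1),((np.array(proj(s,q))-[300,125])*5+[400,0]).round(),((np.array(proj(t,q))-[225,190])*5).round())
"
```

```text
pos [0.5745 0.2005 0.2197] phi 168.81 tilt z [-3.e-04 -1.e-04 -1.e+00] d [-52.1  -0.2  39.7] az -0.1 F [-0.4 -0.1 -1.6] T [-0.02 -0.   -0.01] open 0.151 t 11.85 q6 -152.0
grip [344.6 169. ] [623. 220.] [252. 246.]
tip [342.9 201. ] [614. 380.] [266. 272.]
```

View pics/k1.png

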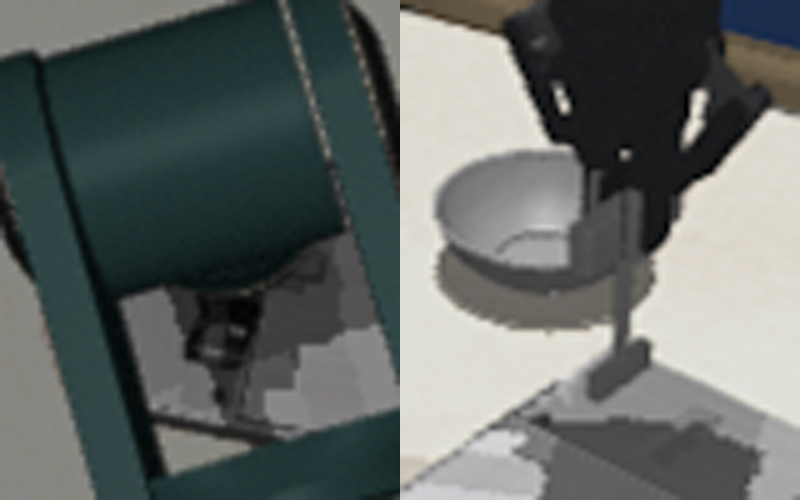

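The scene view shows the bit hanging upright, its bottom centre at about (613,375) in the crop against a predicted (614,380). The grip is centred to within 2–3 mm. I'll go above the keyway with the tip about 8 mm over it and look again.

Call:
arm_command:
  deltas: [255,-8,0,0,0,0,0,255,-12,0,0,0,0,0,255,-12,-0.5,8,0,0,0,255,-12,-0.5,12,0,0,0,255,-8,0,12,0,0,0,255,0,0,12,0,0,0,255,0,0,8,0,0,0,255,0,0,0,0,0,0]

```text
time_s: 12.75
position: [0.585, 0.2509, 0.1661]
tcp_rot: [-0.635, 0.772, 0.0, -0.001]
ft_force: [-0.2, -1.1, -1.8]
opening: 0.151
```

```bash
python3 -c "
from h import *
go(.5855,.2515,.168,168.9)
s=cam('scene');save(s,'k2.png',(325,170,395,240),8)
p=env.get_obs()['position']
for n,q in dict(tip=p-[0,0,.0601],lock=np.array([.5848,.2516,.1])).items(): u=np.array(proj(s,q));print(n,u.round(1),((u-[325,170])*8).round())
"
```

```text
pos [0.585  0.2509 0.1661] phi 168.88 tilt z [-2.2e-03 -9.0e-04 -1.0e+00] d [-0.7 -0.4 -1.9] az -0.0 F [-0.2 -1.1 -1.8] T [-0.01  0.01 -0.01] open 0.151 t 12.75 q6 -148.0
tip [354.9 209.4] [240. 315.]
lock [354.7 211.5] [238. 332.]
```

View pics/k2.png

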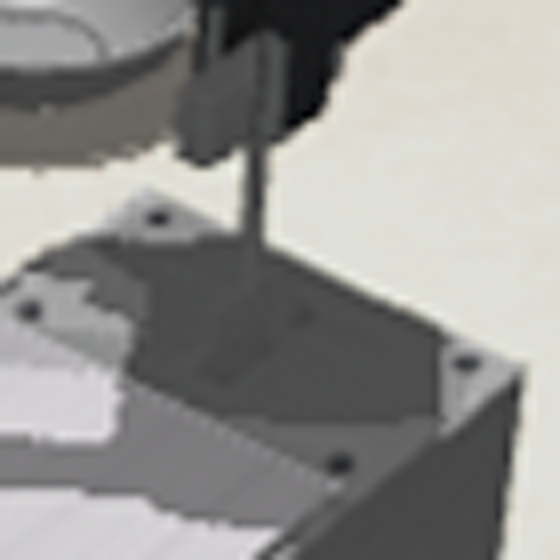

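The tip and the keyway line up at about (240,320) in the crop, but shadow hides the detail. I'll go down gently and feel for the mouth.

Call:
arm_command:
  deltas: [255,0,0,2,0,0,0,255,0,0,2,0,0,0,255,0,0,2,0,0,0,255,0,0,1,0,0,0,255,0,0,1,0,0,0,255,0,0,1,0,0,0,255,0,0,1,0,0,0,255,0,0,0,0,0,0]

```text
time_s: 13.6
position: [0.5855, 0.2514, 0.1578]
tcp_rot: [-0.635, 0.772, 0.0, -0.0]
ft_force: [0.0, 0.4, -1.2]
opening: 0.152
```

```bash
python3 -c "
from h import *
go(.5848,.2516,.1151,168.9)"
```

```text
pos [0.5855 0.2514 0.1578] phi 168.89 tilt z [-2.e-04 -1.e-04 -1.e+00] d [-0.1  0.7 42.7] az -0.0 F [ 0.   0.4 -1.2] T [-0.05 -0.04  0.01] open 0.152 t 13.6 q6 -147.9
```

Call:
arm_command:
  deltas: [255,0,0,1,0,0,0,255,0,0,1,0,0,0,255,0,0,1,0,0,0,255,0,0,1,0,0,0,255,0,0,1,0,0,0,255,0,0,1,0,0,0,255,0,0,0,0,0,0,255,0,0,0,0,0,0]

```text
time_s: 14.4
position: [0.5856, 0.2514, 0.1519]
tcp_rot: [-0.635, 0.772, 0.0, -0.0]
ft_force: [-0.5, 0.5, -0.1]
opening: 0.148
```

```bash
python3 -c "
from h import *
go(.5848,.2516,.1151,168.9)"
```

```text
pos [0.5856 0.2514 0.1519] phi 168.88 tilt z [-0. -0. -1.] d [-0.1  0.8 36.8] az -0.0 F [-0.5  0.5 -0.1] T [ 0.01  0.01 -0.01] open 0.148 t 14.4 q6 -147.9
```

Call:
arm_command:
  deltas: [255,0,0,1,0,0,0,255,0,0,1,0,0,0,255,0,0,1,0,0,0,255,0,0,1,0,0,0,255,0,0,1,0,0,0,255,0,0,1,0,0,0,255,0,0,0,0,0,0,255,0,0,0,0,0,0]

```text
time_s: 15.2
position: [0.5856, 0.2514, 0.1459]
tcp_rot: [-0.635, 0.772, -0.0, 0.0]
ft_force: [0.0, 0.1, -1.3]
opening: 0.153
```

```bash
python3 -c "
from h import *
go(.5848,.2516,.1151,168.9)"
```

```text
pos [0.5856 0.2514 0.1459] phi 168.89 tilt z [ 0.  0. -1.] d [-0.1  0.8 30.8] az -0.0 F [ 0.   0.1 -1.3] T [ 0.02 -0.    0.02] open 0.153 t 15.2 q6 -147.9
```

The tip is 14 mm in with no load. Continue down.

Call:
arm_command:
  deltas: [255,0,0,3,0,0,0,255,0,0,3,0,0,0,255,0,0,3,0,0,0,255,0,0,3,0,0,0,255,0,0,3,0,0,0,255,0,0,3,0,0,0,255,0,0,3,0,0,0,255,0,0,3,0,0,0]

```text
time_s: 16.0
position: [0.5856, 0.2514, 0.1217]
tcp_rot: [-0.635, 0.772, -0.0, 0.0]
ft_force: [0.2, 0.2, -1.8]
opening: 0.152
```

Call:
arm_command:
  deltas: [255,0,0,1,0,0,0,255,0,0,1,0,0,0,255,0,0,1,0,0,0,255,0,0,1,0,0,0,255,0,0,1,0,0,0,255,0,0,0.5,0,0,0,255,0,0,0,0,0,0,255,0,0,0,0,0,0]

```text
time_s: 16.8
position: [0.5856, 0.2514, 0.1165]
tcp_rot: [-0.635, 0.772, -0.0, 0.0]
ft_force: [0.3, -0.1, -1.2]
opening: 0.151
```

```bash
python3 -c "
from h import *
go(.5848,.2516,.1151,168.9)"
```

```text
pos [0.5856 0.2514 0.1165] phi 168.89 tilt z [ 1.e-04  0.e+00 -1.e+00] d [-0.1  0.8  1.4] az -0.0 F [ 0.3 -0.1 -1.2] T [-0.07 -0.03  0.03] open 0.151 t 16.8 q6 -147.9
```

Call:
arm_command:
  deltas: [255,0,0,0.5,0,0,0,255,0,0,0.5,0,0,0,255,0,0,0.5,0,0,0,255,0,0,0.3,0,0,0,255,0,0,0,0,0,0,255,0,0,0,0,0,0,255,0,0,0,0,0,0,255,0,0,0,0,0,0]

```text
time_s: 17.6
position: [0.5857, 0.2514, 0.1151]
tcp_rot: [-0.635, 0.772, -0.0, 0.0]
ft_force: [-2.0, -1.2, 4.4]
opening: 0.153
```

```bash
python3 -c "
from h import *
go(.5848,.2516,.1151,168.9)"
```

```text
pos [0.5857 0.2514 0.1151] phi 168.89 tilt z [ 6.e-04  2.e-04 -1.e+00] d [0.  0.9 0. ] az -0.0 F [-2.  -1.2  4.4] T [-0.12  0.43 -0.01] open 0.153 t 17.6 q6 -147.9
```

Contact is at z = 0.1151, exactly the expected floor depth, so the key is home. Now turn it clockwise.

Call:
arm_command:
  deltas: [255,0,0,0,0,0,3,255,0,0,0,0,0,4,255,0,0,0,0,0,4,255,0,0,0,0,0,4,255,0,0,0,0,0,4,255,0,0,0,0,0,4,255,0,0,0,0,0,4,255,0,0,0,0,0,3]

```text
time_s: 18.4
position: [0.586, 0.2514, 0.1151]
tcp_rot: [-0.413, 0.911, -0.0, 0.001]
ft_force: [1.8, -0.3, 4.6]
opening: 0.153
```

```bash
python3 -c "
from h import *
go(.5857,.2514,.1151,168.9)"
```

```text
pos [0.586  0.2514 0.1151] phi 138.73 tilt z [ 1.4e-03  3.0e-04 -1.0e+00] d [0.2 0.2 0. ] az -30.2 F [ 1.8 -0.3  4.6] T [-0.04 -0.31  0.1 ] open 0.153 t 18.4 q6 -117.8
```

Call:
arm_command:
  deltas: [255,0,0,0,0,0,4,255,0,0,0,0,0,4,255,0,0,0,0,0,4,255,0,0,0,0,0,4,255,0,0,0,0,0,4,255,0,0,0,0,0,4,255,0,0,0,0,0,4,255,0,0,0,0,0,4]

```text
time_s: 19.2
position: [0.5862, 0.2514, 0.1151]
tcp_rot: [-0.145, 0.989, 0.0, 0.001]
ft_force: [2.7, 0.5, 3.3]
opening: 0.155
```

Call:
arm_command:
  deltas: [255,0,0,0,0,0,4,255,0,0,0,0,0,4,255,0,0,0,0,0,4,255,0,0,0,0,0,3,255,0,0,0,0,0,2,255,0,0,0,0,0,1,255,0,0,0,0,0,0,255,0,0,0,0,0,0]

```text
time_s: 20.0
position: [0.5861, 0.2514, 0.1151]
tcp_rot: [0.009, 1.0, 0.0, 0.001]
ft_force: [3.8, -1.2, 4.6]
opening: 0.154
```

```bash
python3 -c "
from h import *
go(.5857,.2514,.1151,168.9)"
```

```text
pos [0.5861 0.2514 0.1151] phi 88.93 tilt z [ 1.4e-03  3.0e-04 -1.0e+00] d [ 0.4 -0.   0. ] az -80.0 F [ 3.8 -1.2  4.6] T [-0.18 -0.66  0.03] open 0.154 t 20.0 q6 -68.0
```

Call:
arm_command:
  deltas: [255,0,0,0,0,0,1,255,0,0,0,0,0,1,255,0,0,0,0,0,1,255,0,0,0,0,0,1,255,0,0,0,0,0,0.5,255,0,0,0,0,0,0,255,0,0,0,0,0,0,255,0,0,0,0,0,0]

```text
time_s: 20.8
position: [0.586, 0.2514, 0.1151]
tcp_rot: [0.049, 0.999, 0.0, 0.001]
ft_force: [2.5, -0.8, 5.1]
opening: 0.152
```

```bash
python3 -c "
from h import *
go(.5857,.2514,.1151,168.9)"
```

```text
pos [0.586  0.2514 0.1151] phi 84.43 tilt z [ 1.1e-03  2.0e-04 -1.0e+00] d [ 0.2 -0.  -0. ] az -84.5 F [ 2.5 -0.8  5.1] T [-0.07 -0.52  0.13] open 0.152 t 20.8 q6 -63.5
```

The key has turned 84.5° and is at or near the stop. Release and lift straight away.

Call:
arm_command:
  deltas: [0,0,0,0,0,0,0,0,0,0,0,0,0,0,0,0,0,0,0,0,0,0,0,0,0,0,0,0,0,0,0,0,0,0,0,0,0,0,0,0,0,0,0,0,-5,0,0,0,0,0,0,-15,0,0,0]

```text
validation failed for argument at $.de...
```

Call:
arm_command:
  deltas: [0,0,0,-20,0,0,0,0,0,0,-25,0,0,0,0,0,0,-25,0,0,0,0,0,0,-20,0,0,0,0,0,0,0,0,0,5.5,0,0,0,0,0,0,0,0,0,0,0,0,0,0,0,0,0,0,0,0,0]

```text
time_s: 21.6
position: [0.5853, 0.2513, 0.2038]
tcp_rot: [0.096, 0.995, -0.0, -0.001]
ft_force: [0.9, 0.2, -1.2]
opening: 0.999
```

```bash
python3 -c "
from h import *
go(.5546,.1287,.16,78.9)
s=cam('scene');save(s,'r1.png',(230,150,400,330),4)
for y in(0,.02):print(((np.array(proj(s,np.array([.5431,.0698,.1365])+[.1925*y,.981*y,0]))-[230,150])*4).round())"
```

```text
pos [0.5853 0.2513 0.2038] phi 79.01 tilt z [-1.2e-03 -4.0e-04 -1.0e+00] d [   6.7 -126.1   43.9] az 0.1 F [ 0.9  0.2 -1.2] T [-0.01  0.02  0.03] open 0.999 t 21.6 q6 -58.1
[294. 342.]
[317. 324.]
```

View pics/r1.png

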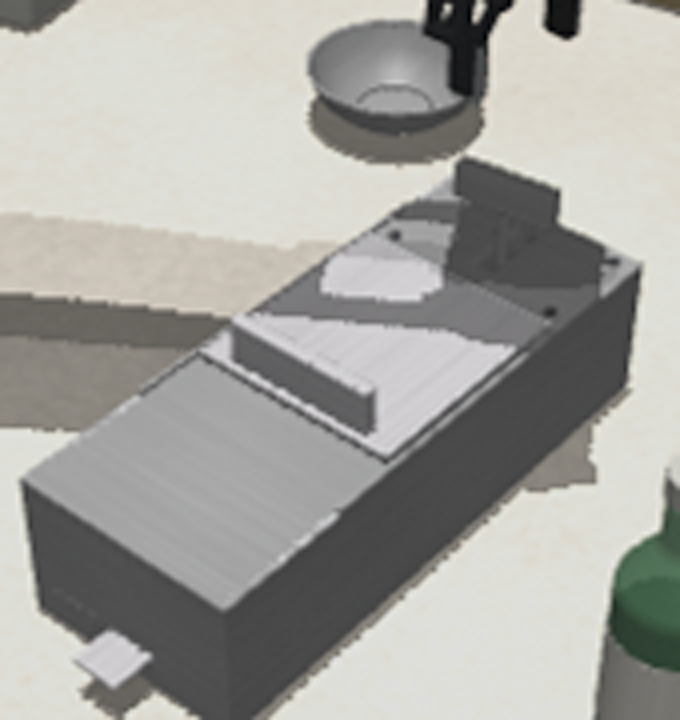

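One move call was refused for its row count, so the jaws opened while lifting. The view still shows the key upright in the lock and turned across it, and the lip matches its predicted place (294,342). I'll move to the lock side of the lip with the jaws shut and check the key's height numerically.

Call:
arm_command:
  deltas: [255,0,-10,-5,0,0,0,255,2,-25,0,0,0,0,255,2,-30,0,0,0,0,255,3,-30,0,0,0,0,255,0,-21,0,0,0,0,255,0,-10,10,0,0,0,255,0,0,15,0,0,0,255,0,0,15,0,0,0]

```text
time_s: 22.45
position: [0.5543, 0.1294, 0.1679]
tcp_rot: [0.097, 0.995, 0.0, -0.0]
ft_force: [0.1, 0.3, -0.7]
opening: -0.001
```

```bash
python3 -c "
from h import *
go(.5546,.1287,.11,78.9)
s=cam('scene')
im=cv2.imread('pics/r1.png')
for n,q in dict(top=[.585,.2515,.155],cen=[.585,.2515,.142],bot=[.585,.2515,.129]).items():print(n,((np.array(proj(s,np.array(q)))-[230,150])*4).round())"
```

```text
pos [0.5543 0.1294 0.1679] phi 78.89 tilt z [-5.e-04  2.e-04 -1.e+00] d [-0.5 -0.6 57.9] az -0.0 F [ 0.1  0.3 -0.7] T [ 0.06 -0.01 -0.01] open -0.001 t 22.45 q6 -68.3
top [504. 173.]
cen [503. 191.]
bot [502. 208.]
```

The handle centre is seen at (507,190) against a predicted (503,191), so the key is still home. Lower towards the lid.

Call:
arm_command:
  deltas: [255,0,0,15,0,0,0,255,0,0,15,0,0,0,255,0,0,10,0,0,0,255,0,0,5,0,0,0,255,0,0,5,0,0,0,255,0,0,3,0,0,0,255,0,0,3,0,0,0,255,0,0,1,0,0,0]

```text
time_s: 23.3
position: [0.5545, 0.1291, 0.1126]
tcp_rot: [0.097, 0.995, 0.0, 0.0]
ft_force: [0.2, -0.4, -0.4]
opening: -0.001
```

Call:
arm_command:
  deltas: [255,0,-5,0,0,0,0,255,0,-10,0,0,0,0,255,0,-10,0,0,0,0,255,0,-8,0,0,0,0,255,0,-8,0,0,0,0,255,0,-8,0,0,0,0,255,0,-6,0,0,0,0,255,0,-5,0,0,0,0]

```text
time_s: 24.1
position: [0.5428, 0.0698, 0.1127]
tcp_rot: [0.097, 0.995, 0.0, 0.0]
ft_force: [0.7, 2.8, -0.3]
opening: -0.001
```

```bash
python3 -c "
from h import *
go(.518,-.0577,.11,78.9)"
```

```text
pos [0.5428 0.0698 0.1127] phi 78.88 tilt z [ 1.e-04  3.e-04 -1.e+00] d [  -0.3 -129.9    2.6] az -0.0 F [ 0.7  2.8 -0.3] T [ 0.44 -0.07  0.02] open -0.001 t 24.1 q6 -74.2
```

The 2.8 N push means the lip is in contact and the lid is sliding. Keep pushing, slowly near the stop.

Call:
arm_command:
  deltas: [255,0,-8,0,0,0,0,255,0,-10,0,0,0,0,255,0,-10,0,0,0,0,255,0,-10,0,0,0,0,255,0,-10,0,0,0,0,255,0,-10,0,0,0,0,255,0,-10,0,0,0,0,255,0,-10,0,0,0,0]

```text
time_s: 24.9
position: [0.5276, -0.0072, 0.1126]
tcp_rot: [0.097, 0.995, 0.0, -0.0]
ft_force: [-1.0, 3.6, 1.1]
opening: 0.005
```

Call:
arm_command:
  deltas: [255,0,-8,0,0,0,0,255,0,-5,0,0,0,0,255,0,-4,0,0,0,0,255,0,-3,0,0,0,0,255,0,-2,0,0,0,0,255,0,-2,0,0,0,0,255,0,-1,0,0,0,0,255,0,0,0,0,0,0]

```text
time_s: 25.7
position: [0.523, -0.0309, 0.1126]
tcp_rot: [0.097, 0.995, -0.0, 0.0]
ft_force: [-0.2, 1.9, 0.3]
opening: -0.003
```

```bash
python3 -c "
from h import *
go(.518,-.0577,.11,78.9)"
```

```text
pos [ 0.523  -0.0309  0.1126] phi 78.89 tilt z [ 1.e-04 -2.e-04 -1.e+00] d [ -0.3 -27.2   2.6] az -0.0 F [-0.2  1.9  0.3] T [ 0.23  0.18 -0.04] open -0.003 t 25.7 q6 -85.1
```

Call:
arm_command:
  deltas: [255,0,-2,0,0,0,0,255,0,-2,0,0,0,0,255,0,-2,0,0,0,0,255,0,-2,0,0,0,0,255,0,-1,0,0,0,0,255,0,-1,0,0,0,0,255,0,-1,0,0,0,0,255,0,0,0,0,0,0]

```text
time_s: 26.5
position: [0.5208, -0.0418, 0.1126]
tcp_rot: [0.097, 0.995, -0.0, 0.0]
ft_force: [-0.5, 1.1, 1.4]
opening: -0.001
```

Call:
arm_command:
  deltas: [255,0,-1,0,0,0,0,255,0,-1,0,0,0,0,255,0,-1,0,0,0,0,255,0,-1,0,0,0,0,255,0,-1,0,0,0,0,255,0,-1,0,0,0,0,255,0,0,0,0,0,0,255,0,0,0,0,0,0]

```text
time_s: 27.3
position: [0.5201, -0.0453, 0.1126]
tcp_rot: [0.096, 0.995, 0.002, 0.0]
ft_force: [3.6, 23.3, 0.3]
opening: -0.004
```

```bash
python3 -c "
from h import *
go(.518,-.0577,.11,78.9)"
```

```text
pos [ 0.5201 -0.0453  0.1126] phi 78.94 tilt z [ 0.001   0.0047 -1.    ] d [ -0.3 -12.6   2.6] az 0.0 F [ 3.6 23.3  0.3] T [ 3.84 -0.52 -0.01] open -0.004 t 27.3 q6 -86.9
```

The force rose to 23 N, so the lid is at its stop, 130 mm open with a finger half-thickness of about 13 mm. Back off and lift clear.

Call:
arm_command:
  deltas: [255,0,2,0,0,0,0,255,0,6,0,0,0,0,255,0,8,0,0,0,0,255,0,4,-5,0,0,0,255,0,0,-20,0,0,0,255,0,0,-30,0,0,0,255,0,0,-40,0,0,0,255,0,0,-40,0,0,0]

```text
time_s: 28.1
position: [0.5233, -0.0278, 0.2493]
tcp_rot: [0.097, 0.995, -0.0, -0.0]
ft_force: [0.7, -0.8, 0.5]
opening: -0.0
```

Call:
arm_command:
  deltas: [255,0,0,-20,0,0,0,255,0,0,0,0,0,0,255,0,0,0,0,0,0,255,0,0,0,0,0,0,255,0,0,0,0,0,0,255,0,0,0,0,0,0,255,0,0,0,0,0,0,255,0,0,0,0,0,0]

```text
time_s: 28.9
position: [0.5235, -0.0279, 0.2674]
tcp_rot: [0.097, 0.995, -0.0, -0.0]
ft_force: [0.3, 0.5, 0.8]
opening: -0.002
```

```bash
python3 -c "
from h import *
go(.518,-.0577,.11,78.9)
s=cam('scene');save(s,'end.png')
f=np.array([.5431,.0698,.1365])-.13*np.array([.1925,.981,0]);print('lip',proj(s,f),'key',proj(s,np.array([.585,.2515,.142])))"
```

```text
pos [ 0.5235 -0.0279  0.2674] phi 78.88 tilt z [-2.e-04  0.e+00 -1.e+00] d [ -0.3 -30.3 157.4] az -0.0 F [0.3 0.5 0.8] T [ 0.02 -0.03 -0.02] open -0.002 t 28.9 q6 -84.7
lip (np.float64(261.71503284008975), np.float64(266.02676489898886)) key (np.float64(355.7562038608004), np.float64(197.67979792233268))
```

View pics/end.png

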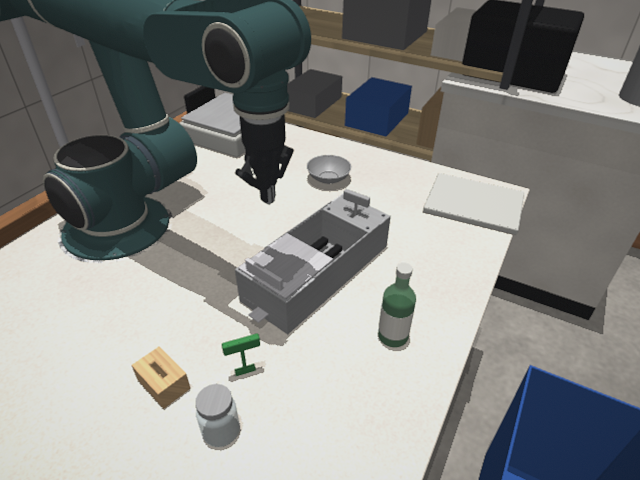

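The lid is fully open with its lip at about (264,268). The key stands turned in the lock at (356,198), and the jar, bottle and dish are in place. The arm is clear, so I'm handing in.

```bash
python3 -c "
from plant import env
print(env.sign_off())"
```

```text
the job is handed in; nothing more can be done
None
```

The safe is unlocked and its lid is fully open, with the key left turned in the lock. I handed in at about 29 s of the 69 s allowed.

**Key:** I took it from the stand and lowered it until it touched the keyway floor, at exactly the depth expected for fully home. I then turned it clockwise 84.5° (1.475 rad) and let go. I did not feel a clear hard stop, but the turn is close to the 1.5 rad limit.

**Lid:** I pushed it by the lip until the force rose to 23 N, which marks the stop. The arm's travel matches 130 mm.

**Last picture:**
- The key stands upright and turned at pixel (356,198), where I predicted it (355.8,197.7).
- The lip is at about (264,268), against a predicted (262,266).
- The jar, bottle and dish are where they were.
- The gripper is clear of everything and the wrist force is near zero.

**What went wrong or disagreed:**
- **Fingertip length:** the pictures showed the fingertips about 24 mm higher than stated. My first grasp closed on nothing, so I grasped about 25 mm lower.
- **Refused moves:** two move calls were refused for a wrong count of numbers. One of them made the jaws open while the arm was already lifting off the key. The picture taken afterwards showed the key still home and turned.

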